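# Put the loose produce away in the riser drawer and shut it up for the night

## Robot

A 6-joint arm with a two-finger parallel gripper is mounted at the origin on a cart in front of the work surface, level with it; the furniture and walls round the work are solid. World frame = base frame: x ahead of the robot, y to its left, z up, the work surface at z = 0. Lengths are in m, angles in rad, forces in N, time in s.
With the tool pointing down it reaches from about 0.325 to 1 m from the base axis. Payload 5.1 kg.
Tool frame: the origin (TCP) lies at the very end of the fingers, on their centre line; the grasp point (between the pads) lies 19 mm behind it; z points along the fingers, y is the line along which they close (so a half turn about z gives the same grasp; the last joint's range is limited). The gripper opens to 85 mm and grips with 20 to 120 N. Pads are 22 mm wide; open, the fingers measure 114 mm over their backs; the gripper's body (76 mm by 85 mm) begins 54 mm behind the grasp point. The pads swing forward as they close: fully open they stand 13 mm farther back than shut.
Start: joints at [1.185, 0.124, 1.65, -0, 1.367, -0.083], TCP at [0.194, 0.62, 0.231] pointing down, gripper open.
Joint ranges: [-2.61, 2.61], [-1.02, 2.33], [0.03, 2.71], [-1.35, 4.49], [0.32, 2.68], [-2.91, 2.91]. Speed limits (rad/s): [2.57, 2.57, 3.14, 3.14, 3.14, 3.14].

## Interface

Orientations are given as a unit quaternion [w, x, y, z].
In Python, from rig import r, cams gives the robot as it stands (r), with the cameras (cams). Calls block until the motion is done:
- r.reach(position, orientation): joint-space move of the TCP to a pose.
- r.move_l(position, velocity=0.15, frame=None): straight line of the TCP; frame=None keeps the orientation; velocity is the mean speed in m/s.
- r.goto_joints(angles): joint-space move.
- r.let_go() and r.close_gripper(newtons=None): open the fingers fully, or close them until they stop; newtons is the grip in N (None keeps the last).
- r.dwell(seconds).
- r.ik(position, orientation): joint angles nearest the present ones, or None.
- cams.capture(name): name is "scene" or "top"; returns the picture (400x640x3 uint8, blue, green, red); there is no depth.
- cams.camera_params(name): a dict with "vertical_fov" (degrees; the focal length in pixels is half the picture's height over the tangent of half this angle, whatever the lens; pixels are square), "cx", "cy" (the principal point, pixels), "view" (4x4, takes a point from world to camera coordinates). Camera axes: x right, y down, z forward; pixel columns grow to the right and rows downward; lengths in m; the calibration is good to about 2 mm. A picture is of the moment at which its call begins. camera_params takes no time and is no camera call.
A pose or a line that the arm cannot do raises r.Unreachable and nothing moves.
- r.job_done(): hands the job in; it is judged then, once.
Readings, each from a call of its own:
- r.get_t(): time.
- r.get_joint_pos(): joint angles.
- r.get_joint_velocities(): joint speeds.
- r.get_joint_torque(): joint torques, N m.
- r.get_position(): TCP position.
- r.get_tool_rot(): TCP orientation.
- r.get_ft_force(): force on the tool from outside, world axes, zero at the start.
- r.get_torque(): the same for the moment, N m.
- r.get_grip_width(): finger opening in m.
- r.get_finger_force(): force on a finger pad.
Only numpy, scipy, OpenCV 4.12 (cv2) and the standard library are available. Lean on these libraries where they do the work, as an engineer would, in place of code of your own. Each camera call takes 0.05 s, during which the arm holds its last target. There are 200 camera calls.

## Task

Close up the stand for the night: with the pull hook in its wire loop, draw the drawer fully out from under the display riser, put into it every onion, orange, tomato and lemon that lies loose in front of you (not the stock at the far right end), and set the wooden lid squarely on the drawer. Then slide the drawer fully home under the riser (the hook can push it the last stretch), stand the hook back on its foot on the table clear in front of the riser, and swing the wooden bar down across the front. Leave the pepper, zucchini and tub where they are.

Things in the scene. Friction and masses are not known exactly. Their poses are not given: they have to be found in the camera images.
- stand: Fixed wooden display riser, 240 (x) x 340 (y) x 158 mm high: 16 mm top board (underside at 142 mm) on two 20 mm cheeks and a back. Origin: centre of its footprint, z up. Its open front looks along its -x; front edges at x = -120 mm. The drawer runs in it; shut, the drawer's front face is 75 mm inside the front edge, out of the hand's reach.
- drawer (a joint): How far the drawer is out of the riser, m: 0 = home, 0.27 = fully out (stop), moving along the riser's -x. It starts within 8 mm of home, runs with about 2.5 N of friction and stays where it is left.
- drawer_tray (a point): Centre of the drawer's underside, axes as the riser's, 12 mm above the table; shut, at x = +30 mm in the riser's frame. Open tray 150 (x) x 270 (y) x 78 mm high, 6 mm walls; floor 6 mm, rim 78 mm above this point. Low partitions (top at 42 mm) at y = -43 and +43 mm make three cells, centred at y = -86, 0, +86 mm, over 80 mm wide, 138 mm long (x). Flat front face at x = -75 mm.
- loop (a point): Centre of the opening of the drawer's steel wire loop, axes as the riser's, 40 mm above the table. The loop is a flat U of 8 mm wire lying level, standing out from the middle of the drawer's front face (17 mm from this point) to its outer bar, 21 mm from this point along -x; opening 34 (x) x 60 mm (y), open above and below.
- hook: Loose pull hook, 0.25 kg, standing on the table. Origin under the centre of its 60 x 60 x 10 mm foot, z up. Upright wooden grip on it, 28 (x) x 24 mm (y), up to z = 110 mm. A 12 mm steel rod runs along the hook's +x at z = 55 mm to x = 170 mm, then straight down to a nose ending at z = 0. Lifted 55 to 60 mm it passes over the loop and under the riser's top; lowered, its nose is in the loop.
- hook_tip (a point): Lower end of the hook's nose: centre of its 12 mm round end, 170 mm ahead of the grip, 6 mm above the table when the hook stands.
- lid: Loose plywood lid, 150 (x) x 270 (y) x 8 mm, 0.25 kg, on top of the riser at first. Origin: centre of the plate's underside. Rounded cleats 7.5 mm deep below fit inside the drawer's rim with 4 to 8 mm play. Wooden bar handle in the middle of the top, 14 (x) x 80 mm (y), from 8 to 34 mm above the origin. When on, its origin is 78 mm above point drawer_tray; either way round.
- swing_bar (a joint): Angle of the wooden bar on the riser's front, rad: 0 = lying level across the opening on its stop, 1.57 = upright, 1.8 = leaning outward (to the riser's +y) on its other stop. It starts upright or leaning a little outward, held by friction; pushed towards the riser's -y past about 1.1 rad it falls shut by itself (if it hangs, press it down). No spring.
- bar_pivot (a point): Pivot of the swing bar, at (-130, +156, 74) mm in the riser's frame, on the front edge of the +y cheek. The bar turns in the riser's y-z plane; it is 12 mm thick (x), 22 mm broad and reaches 173 mm from the pivot.
- bar_end (a point): Free end of the swing bar, 173 mm from the pivot.
- onion: Onion, 62 mm across, loose on the table; origin at the centre of its underside as it first stands, its z axis up through it, 68 mm high. It may be absent
- orange: Orange, 60 mm across, loose on the table; origin at the centre of its underside as it first stands, its z axis up through it, 57 mm high. It may be absent
- tomato: Red tomato, 67 mm across, loose on the table; origin at the centre of its underside as it first stands, its z axis up through it, 68 mm high. It may be absent
- lemon: Yellow lemon, 78 mm long (its x) and 54 mm across (its y), loose on the table; origin at the centre of its underside as it first stands, its z axis up through it, 53 mm high. It may be absent
- pepper: Red pepper, 76 x 79 x 106 mm, beyond the work; leave it alone. Origin under its centre.
- zucchini: Green zucchini, 56 x 183 x 42 mm, to the right; leave it alone. Origin under its centre.
- tub: Printed food tub, 72 mm across, 71 mm high, at the right; leave it alone. Origin under its centre.

How it is judged:
On the way, in this order (a step that is already met when the one before it is completed fails the run):
1. the drawer is drawn out at least 235 mm with the hook's nose in its loop (value of joint drawer above 0.235 m and x of hook_tip in the frame of loop between -0.02 and 0.02 m and y of hook_tip in the frame of loop between -0.034 and 0.034 m and z of hook_tip in the frame of loop below -0.006 m), for 0.1 s.
2. all the loose onion, orange, tomato and lemon present lie in the drawer (x of onion in the frame of drawer_tray between -0.075 and 0.075 m and y of onion in the frame of drawer_tray between -0.135 and 0.135 m and z of onion in the frame of drawer_tray between -0.005 and 0.078 m and x of orange in the frame of drawer_tray between -0.075 and 0.075 m and y of orange in the frame of drawer_tray between -0.135 and 0.135 m and z of orange in the frame of drawer_tray between -0.005 and 0.078 m and x of tomato in the frame of drawer_tray between -0.075 and 0.075 m and y of tomato in the frame of drawer_tray between -0.135 and 0.135 m and z of tomato in the frame of drawer_tray between -0.005 and 0.078 m and x of lemon in the frame of drawer_tray between -0.075 and 0.075 m and y of lemon in the frame of drawer_tray between -0.135 and 0.135 m and z of lemon in the frame of drawer_tray between -0.005 and 0.078 m), for 0.2 s.
3. the lid lies square and level on the drawer's rim (all of step 2 and x of lid in the frame of drawer_tray between -0.012 and 0.012 m and y of lid in the frame of drawer_tray between -0.012 and 0.012 m and z of lid in the frame of drawer_tray between 0.072 and 0.083 m and angle between lid's own z axis and vertical below 0.06 rad), for 0.2 s.
4. the drawer is home, with the lid on (value of joint drawer below 0.014 m and x of lid in the frame of drawer_tray between -0.012 and 0.012 m and y of lid in the frame of drawer_tray between -0.012 and 0.012 m and z of lid in the frame of drawer_tray between 0.072 and 0.083 m and angle between lid's own z axis and vertical below 0.06 rad), for 0.2 s.
5. the bar is down across the front (value of joint swing_bar below 0.1 rad and value of joint drawer below 0.014 m), for 0.2 s.
At the end, for the whole second after the job is handed in: All produce present is inside the drawer; the lid lies on its rim within 12 mm of centred and level within 0.06 rad; the drawer is within 14 mm of home; the bar is within 0.1 rad of level; the hook stands upright on its foot on the table with its nose in front of the riser's front edge; all at rest (all of step 3 and all of step 5 and height (world z) of hook below 0.012 m and angle between hook's own z axis and vertical below 0.15 rad and x of hook_tip in the frame of stand below -0.12 m and linear speed of each of onion, orange, tomato, lemon, lid, hook below 0.03 m/s); the robot touches nothing.
It fails at once if the pepper is moved more than 40 mm (distance of pepper from where it was at the start of the episode above 0.04 m).
It fails at once if the zucchini is moved more than 40 mm (distance of zucchini from where it was at the start of the episode above 0.04 m).
It fails at once if the tub is moved more than 40 mm (distance of tub from where it was at the start of the episode above 0.04 m).
Of onion, orange, tomato, lemon only 2 to 3 are there at a start; the rules pass over those that are not, and their reading is None.
At some moment in a run one of onion, orange, tomato, lemon may be knocked a few centimetres aside while the robot is not near it.
Once in a run the grip may slacken for a moment while it holds something.
It also fails if it takes over 200 s, if anything falls off the work surface, if the arm or the gripper's body presses on something with over 40 N, if the wrist force passes 120 N, or if a joint passes its speed limit or range.

## Working session

There is one attempt and no reset: what is moved stays moved. The work goes in short steps, each a Python script; the robot and the scene stay as the last script left them, time stands still between calls to the robot, and variables do not carry over. Pictures are saved under pics/ and viewed, at most 14 in all, crops included, and the job is handed in when it is done.

```bash
ls; mkdir -p pics
python3 - <<'E'
from rig import r, cams
import cv2,numpy as np
for n in("scene","top"):
    im=cams.capture(n);cv2.imwrite(f"pics/{n}0.png",im)
    p=cams.camera_params(n);print(n,p["vertical_fov"],p["cx"],p["cy"]);print(np.round(p["view"],4).tolist())
print(r.get_tool_rot(),r.get_t())
E
```

```text
pics
rig.py
scene 47.52909720500781 319.9042454232967 190.67542882045691
[[0.9384, -0.3452, -0.0163, -0.5737], [-0.1665, -0.4101, -0.8967, 0.1583], [0.3028, 0.8442, -0.4423, 1.4203], [0.0, 0.0, 0.0, 1.0]]
top 51.88642109737542 323.1045561822545 194.03570608332453
[[0.004, -1.0, 0.0082, -0.1023], [-0.9918, -0.005, -0.1275, 0.5669], [0.1275, -0.0077, -0.9918, 1.4542], [0.0, 0.0, 0.0, 1.0]]
[-2.28794280e-04  1.50816856e-01  9.88561244e-01 -9.43554358e-04] 0.1
```

View pics/scene0.png

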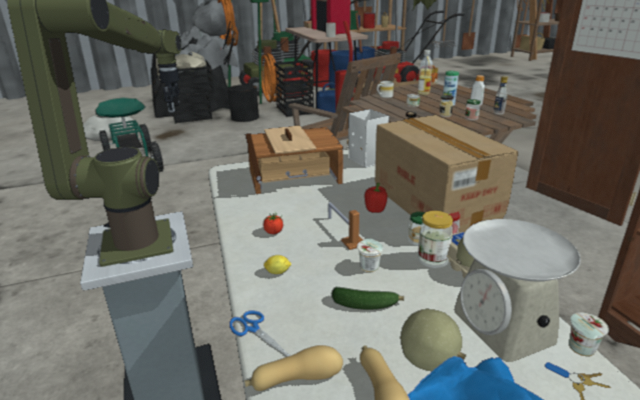

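View pics/top0.png

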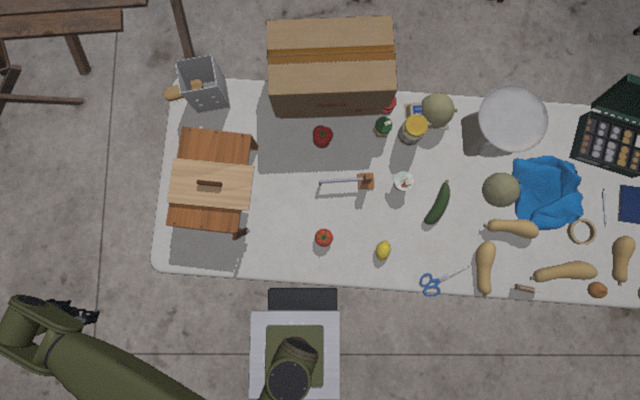

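The top view shows the riser at about (210,180) with its front facing right, and the hook grip at (366,181) with its nose at (320,184). The tomato is at (323,238), the lemon at (383,250), the tub at (403,181) and the pepper at (322,135). There is no loose onion or orange near the work. I'll enlarge both views next.

Run:
```python
import cv2
a=cv2.imread("pics/top0.png")[110:265,150:415];cv2.imwrite("pics/tc.png",cv2.resize(a,None,fx=3,fy=3,interpolation=cv2.INTER_CUBIC))
a=cv2.imread("pics/scene0.png")[115:285,235:395];cv2.imwrite("pics/sc.png",cv2.resize(a,None,fx=3.5,fy=3.5,interpolation=cv2.INTER_CUBIC))
```

```text
(no output)
```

View pics/tc.png

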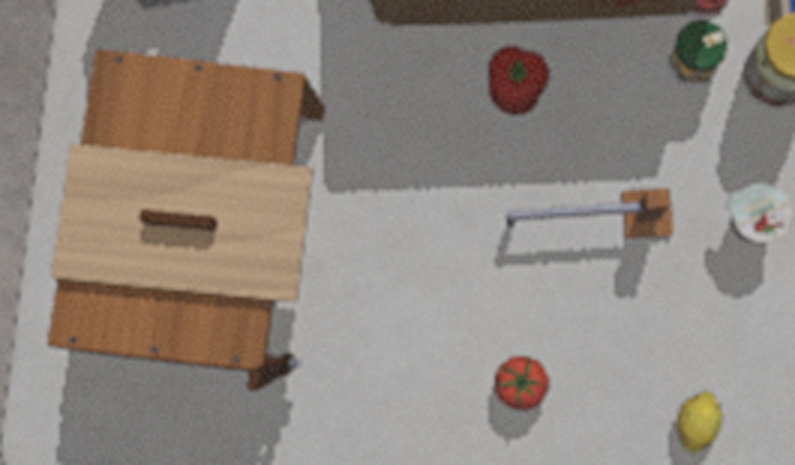

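View pics/sc.png

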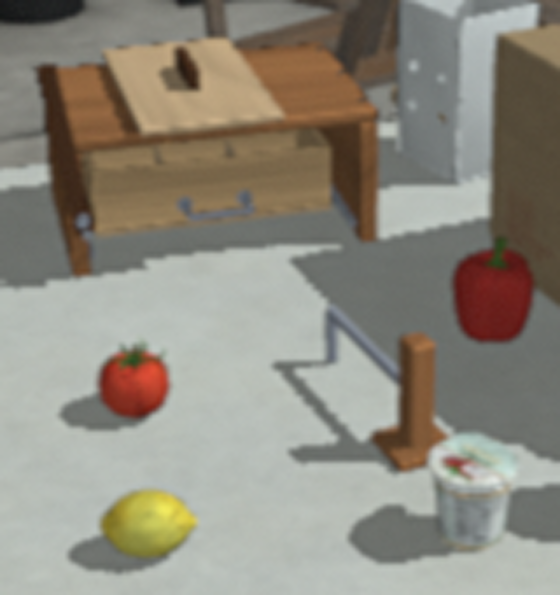

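Crop readings (top ×3, scene ×3.5):

| Item | Top crop | Scene crop |
|---|---|---|
| Riser top corners | (95,50), (303,75), (268,368), (50,345) | (325,47), (375,115), (72,150), (42,67) |
| Lid corners | (72,146), (312,170), (297,300), (53,277) | not read |
| Lid handle | ends (143,217) and (214,224) | not read |
| Rod corner | (510,216) | (333,312) |
| Grip top | (653,203) | (418,340) |

The lid lies turned by about 90° from how it sits on the drawer.

```bash
cat > h.py <<'E'
import numpy as np, cv2
from rig import r, cams
from scipy.spatial.transform import Rotation as R
P={n:cams.camera_params(n) for n in("scene","top")}
def ray(n,uv):
    p=P[n];f=200/np.tan(np.radians(p["vertical_fov"]/2));V=np.array(p["view"])
    d=V[:3,:3].T@np.array([(uv[0]-p["cx"])/f,(uv[1]-p["cy"])/f,1]);return -V[:3,:3].T@V[:3,3],d/np.linalg.norm(d)
def onz(n,uv,z):
    o,d=ray(n,uv);return o+d*(z-o[2])/d[2]
def tri(a,b):
    (o1,d1),(o2,d2)=ray("top",a),ray("scene",b)
    s=np.linalg.lstsq(np.c_[d1,-d2],o2-o1,rcond=None)[0]
    p,q=o1+s[0]*d1,o2+s[1]*d2;return (p+q)/2,np.linalg.norm(p-q)
def T(U):return ((U[0]+.5)/3-.5+150,(U[1]+.5)/3-.5+110)
def S(U):return ((U[0]+.5)/3.5-.5+235,(U[1]+.5)/3.5-.5+115)
def mask(im,lo,hi,roi):
    hs=cv2.cvtColor(im,cv2.COLOR_BGR2HSV);m=np.zeros(im.shape[:2],np.uint8)
    x0,y0,x1,y1=roi;m[y0:y1,x0:x1]=cv2.inRange(hs,lo,hi)[y0:y1,x0:x1];return m
def blob(m):
    c=max(cv2.findContours(m,0,1)[0],key=cv2.contourArea);M=cv2.moments(c)
    return (M["m10"]/M["m00"],M["m01"]/M["m00"]),cv2.boundingRect(c),c
def down(a):
    "tool down, finger-closing line (tool y) at world angle a"
    return R.from_matrix(np.c_[[np.sin(a),-np.cos(a),0],[np.cos(a),np.sin(a),0],[0,0,-1]]).as_quat(scalar_first=True)
E
python3 - <<'E'
from h import *
f=lambda v:np.round(v,4).tolist()
tc=[(95,50),(303,75),(268,368),(50,345)];sc=[(325,47),(375,115),(72,150),(42,67)]
for a,b in zip(tc,sc):
    p,e=tri(T(a),S(b));print("riser",f(p),round(e,4),f(onz("top",T(a),.158)))
for n,a,b in(("rod",(510,216),(333,312)),("grip",(653,203),(418,340))):
    p,e=tri(T(a),S(b));print(n,f(p),round(e,4))
print("rod .055",f(onz("top",T((510,216)),.055)),"grip",f(onz("top",T((653,203)),.11)))
print("lid",[f(onz("top",T(a),.174)) for a in((72,146),(312,170),(297,300),(53,277))])
print("handle",[f(onz("top",T(a),.2)) for a in((143,217),(214,224))])
print("sc handle",[f(ray("scene",S(a))[1]) for a in((178,50),(195,88))])
t,s=cams.capture("top"),cams.capture("scene")
for n,lo,hi,ra,rb in(("tom",(0,120,60),(12,255,255),(300,215,345,260),(255,205,292,245)),("lem",(22,110,80),(35,255,255),(360,230,405,275),(255,245,300,285))):
    ma=mask(t,lo,hi,ra);mb=mask(s,lo,hi,rb)
    a,ba,ca=blob(ma);b,bb,cb=blob(mb);p,e=tri(a,b);print(n,f(a),ba,f(b),bb,f(p),round(e,4),cv2.minAreaRect(ca),cv2.fitEllipse(ca)[1:])
E
```

```text
riser [0.7868, 0.3856, 0.1483] 0.0062 [0.7808, 0.383, 0.158]
riser [0.7561, 0.1488, 0.1492] 0.0007 [0.7533, 0.1474, 0.158]
riser [0.4275, 0.1781, 0.1486] 0.0073 [0.4236, 0.177, 0.158]
riser [0.4493, 0.4153, 0.1596] 0.0036 [0.4476, 0.4162, 0.158]
rod [0.6124, -0.0877, 0.0539] 0.005
grip [0.6225, -0.2543, 0.1064] 0.0099
rod .055 [0.6098, -0.087, 0.055] grip [0.6171, -0.2523, 0.11]
lid [[0.6666, 0.3975, 0.174], [0.6411, 0.1319, 0.174], [0.497, 0.1445, 0.174], [0.5209, 0.4109, 0.174]]
handle [[0.5835, 0.308, 0.2], [0.5763, 0.2314, 0.2]]
sc handle [[0.2514, 0.9151, -0.3153], [0.2583, 0.905, -0.3379]]
tom [323.4381, 237.1907] (316, 229, 16, 17) [272.9688, 225.0652] (264, 216, 19, 18) [0.4133, -0.1019, 0.0239] 0.0027 ((323.5, 237.0), (16.0, 15.0), 90.0) ((15.62436580657959, 15.949838638305664), 166.59768676757812)
lem [382.6244, 250.0423] (376, 241, 14, 19) [276.7939, 264.1318] (264, 255, 27, 19) [0.368, -0.3148, 0.0258] 0.0022 ((382.800048828125, 250.10003662109375), (15.20526123046875, 14.758047103881836), 63.43495178222656) ((12.542058944702148, 17.957365036010742), 15.733205795288086)
```

```bash
cat >> h.py <<'E'
C=np.array([.6013,.2809]);YAW=np.radians(84.4)
def W(x,y,z):
    c,s=np.cos(YAW),np.sin(YAW);return np.array([C[0]+c*x-s*y,C[1]+s*x+c*y,z])
def Fr(p):
    c,s=np.cos(YAW),np.sin(YAW);d=np.array(p[:2])-C;return np.array([c*d[0]+s*d[1],-s*d[0]+c*d[1]])
def pick(pos,a):
    "orientation of the two half turns nearest in joint space with j6 mid-range"
    o=[(abs(j[5]),k) for k in(0,1) if (j:=r.ik(pos,down(a+k*np.pi))) is not None]
    return down(a+min(o)[1]*np.pi)
E
python3 - <<'E'
from h import *
f=lambda v:np.round(v,4).tolist()
for U in((184,206),(247,200),(216,217)):print("loop z.04 riser frame",f(Fr(onz("scene",S(U),.04))))
for U in((90,230),(330,203)):print("drawer front low corners",f(Fr(onz("scene",S(U),.012))))
for U in((82,270),(365,240)):print("cheek foot",f(Fr(onz("scene",S(U),0))))
for U in((277,384),(295,362)):print("bar top",f(Fr(onz("top",T(U),.247))))
print("foot",[f(onz("top",T(U),.01)) for U in((622,192),(670,190),(672,236),(624,237))])
print("tom",f(onz("top",(323.4,237.2),.034)),"lem",f(onz("top",(382.6,250),.026)))
for p,a in(((.615,-.257,.2),np.radians(2.5)),((.581,.27,.3),np.radians(-5.4)),((.6,.04,.3),YAW)):
    for k in(0,1):print(r.ik(p,down(a+k*np.pi)))
E
```

```text
loop z.04 riser frame [-0.051, 0.0343]
loop z.04 riser frame [-0.0551, -0.0368]
loop z.04 riser frame [-0.0902, 0.0062]
drawer front low corners [-0.0234, 0.1376]
drawer front low corners [-0.0291, -0.1404]
cheek foot [-0.0976, 0.1574]
cheek foot [-0.1122, -0.1577]
bar top [-0.1496, 0.1833]
bar top [-0.1651, 0.1592]
foot [[0.6478, -0.2256, 0.01], [0.6506, -0.2852, 0.01], [0.593, -0.287, 0.01], [0.5915, -0.2277, 0.01]]
tom [0.4117, -0.1014, 0.034] lem [0.367, -0.3144, 0.026]Traceback (most recent call last):
  File "<stdin>", line 10, in <module>
  File "h.py", line 24, in down
    return R.from_matrix(np.c_[[np.sin(a),-np.cos(a),0],[np.cos(a),np.sin(a),0],[0,0,-1]]).as_quat(scalar_first=True)
           ~~~~~~~~~~~~~^^^^^^^^^^^^^^^^^^^^^^^^^^^^^^^^^^^^^^^^^^^^^^^^^^^^^^^^^^^^^^^^^^
  File "scipy/spatial/transform/_rotation.pyx", line 1143, in scipy.spatial.transform._rotation.Rotation.from_matrix
ValueError: Non-positive determinant (left-handed or null coordinate frame) in rotation matrix 0: [[ 0.04361939  0.99904822  0.        ]
 [-0.99904822  0.04361939  0.        ]
 [ 0.          0.         -1.        ]].
```

```bash
sed -i 's/np.c_\[\[np.sin(a),-np.cos(a),0\]/np.c_[[-np.sin(a),np.cos(a),0]/' h.py
python3 - <<'E'
from h import *
f=lambda v:np.round(v,4).tolist()
p=np.array([.619,-.2545,.056]);a=np.radians(2.7)
q=pick(p+[0,0,.2],a)
x=r.get_position();r.move_l([x[0],x[1],.40]);
j=r.get_joint_pos();r.reach([*p[:2],.30],q)
r.move_l([*p[:2],.17],.2);r.move_l(p,.08)
print(f(r.get_position()),r.get_ft_force())
r.close_gripper(80);print(r.get_grip_width(),r.get_finger_force(),r.get_ft_force())
r.move_l(p+[0,0,.057],.08)
print(r.get_grip_width(),r.get_ft_force(),r.get_torque(),r.get_t())
cv2.imwrite("pics/t1.png",cams.capture("top"));cv2.imwrite("pics/s1.png",cams.capture("scene"))
a=cv2.imread("pics/t1.png")[110:290,240:440];b=cv2.imread("pics/s1.png")[115:295,280:440]
cv2.imwrite("pics/c1.png",np.hstack([cv2.resize(a,None,fx=2.2,fy=2.2),cv2.resize(b,None,fx=2.2,fy=2.2)]))
E
```

```text
[0.6195, -0.2547, 0.0568] [ 0.40881161  0.59254283 -0.2589576 ]
0.023530150566229757 78.9247977733612 [ 1.36456428 -0.33356093  1.35020879]
0.02288028671581938 [-0.75030345  0.18252121 -2.65896151] [-0.04028084 -0.01988182  0.06888574] 8.7167
```

View pics/c1.png

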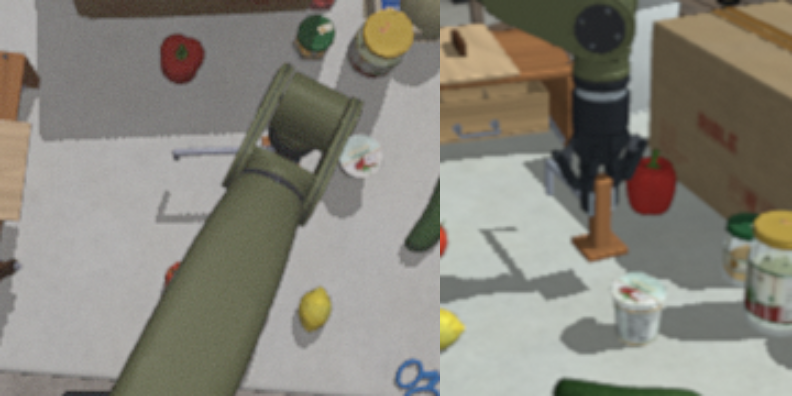

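The hook is held upright and lifted, its rod bend at crop (177,155), roughly (320.4,180.3) in the full top picture.

Run:
```python
from h import *
f=lambda v:np.round(v,4).tolist()
b=onz("top",(177/2.2+240,155/2.2+110),.112);x=np.array(r.get_position());d=b-x
print("bend",f(b),f(d[:2]),"yaw",np.degrees(np.arctan2(d[1],d[0])))
# hook yaw now taken as 92.7 deg; bring to riser yaw
q=pick(np.array([*W(-.234,0,0)[:2],.113]),YAW-np.pi/2)
t=W(-.30,0,.113);r.move_l(t,.12,q)
t=W(-.234,0,.113);r.move_l(t,.08)
print(f(r.get_position()),r.get_ft_force())
cv2.imwrite("pics/t2.png",cams.capture("top"));s=cams.capture("scene");cv2.imwrite("pics/s2.png",s)
cv2.imwrite("pics/c2.png",np.hstack([cv2.resize(cv2.imread("pics/t2.png")[120:240,220:340],None,fx=3.3,fy=3.3),cv2.resize(s[120:240,240:360],None,fx=3.3,fy=3.3)]))
```

```text
bend [0.605, -0.0898, 0.112] [-0.0134, 0.1644] yaw 94.66866658509363
[0.5784, 0.0478, 0.113] [-0.52129879 -0.84699004 -2.95709537]
```

View pics/c2.png

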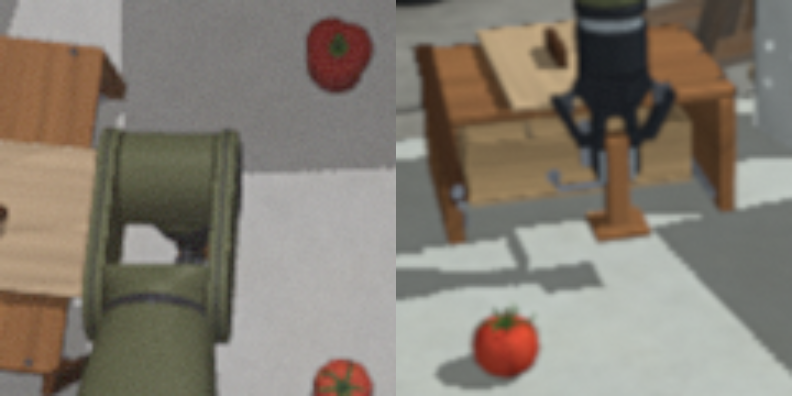

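The hook is in front of the loop; its left leg shows at crop (553,180), with the rest hidden behind the grip. Now I'll lower it and pull.

Run:
```python
from h import *
f=lambda v:np.round(v,4).tolist()
for z in(.100,.088,.076,.062):
    r.move_l([*r.get_position()[:2],z],.05);F=r.get_ft_force();print(z,f(r.get_position()),f(F))
    if F[2]>4:print("contact");break
else:
    x=r.get_position()
    for s in(.26,.30,.36,.42,.47,.50):
        r.move_l(W(-s,0,.062),.08);print(s,f(Fr(r.get_position())),f(r.get_ft_force()),r.get_grip_width())
s=cams.capture("scene");t=cams.capture("top");cv2.imwrite("pics/t3.png",t);cv2.imwrite("pics/s3.png",s)
cv2.imwrite("pics/c3.png",np.hstack([cv2.resize(t[110:290,170:370],None,fx=2,fy=2),cv2.resize(s[115:295,220:420],None,fx=2,fy=2)]))
```

```text
0.1 [0.5779, 0.0475, 0.0991] [0.5348, 0.2091, -2.6226]
0.088 [0.5774, 0.0475, 0.0873] [0.9198, -0.4596, -2.9642]
0.076 [0.577, 0.0475, 0.0753] [0.8828, -0.1997, -3.214]
0.062 [0.5765, 0.0475, 0.0614] [0.297, -0.1358, -2.306]
0.26 [-0.2607, -0.0004] [0.3368, 0.5234, -2.6304] 0.023201525494674757
0.3 [-0.3007, -0.0001] [0.0514, 0.7054, -2.7711] 0.022936770749409956
0.36 [-0.3605, -0.0004] [0.0873, 0.1639, -3.6892] 0.02284166696472029
0.42 [-0.4205, -0.0003] [-0.3149, -0.8187, -1.6322] 0.023148342230211272
0.47 [-0.4707, -0.0002] [0.6988, -0.7966, -2.6147] 0.02324565679888803
0.5 [-0.5006, -0.0002] [0.3118, 1.0739, -2.4985] 0.02319025964301289
```

View pics/c3.png

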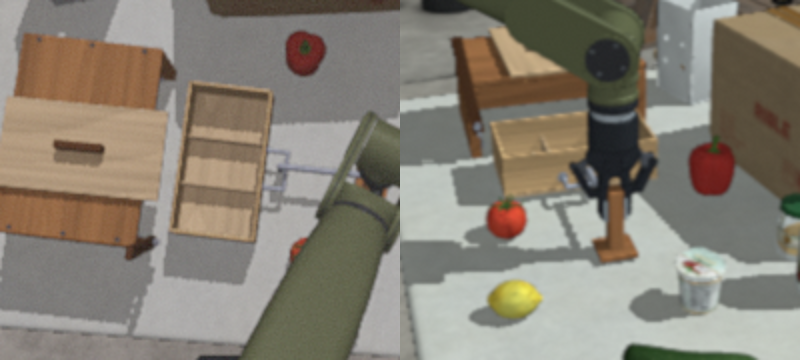

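Run:
```python
from h import *
f=lambda v:np.round(v,4).tolist()
for s in np.arange(.504,.53,.003):
    r.move_l(W(-s,0,.062),.05);r.dwell(.1);F=r.get_ft_force();print(round(s,3),f(Fr(r.get_position())),f(F),r.get_grip_width())
    if F[1]>7:break
s-=.003
r.move_l(W(-s,0,.062),.03);r.dwell(.2)
# centre the nose in the loop, then set the foot down
r.move_l(W(-s+.008,0,.062),.05);r.dwell(.1);print(f(r.get_ft_force()))
for z in(.059,.0575,.0565,.0555):
    r.move_l(W(-s+.008,0,z),.03);r.dwell(.1);F=r.get_ft_force();print(z,f(F))
    if F[2]>1:break
r.let_go();r.dwell(.2);x=r.get_position();print(f(x),s)
r.move_l([*x[:2],.16],.1);r.move_l([*x[:2],.30],.3)
x=r.get_position();r.move_l([.40,-.35,.35],.35);r.dwell(.2)
s=cams.capture("scene");t=cams.capture("top");cv2.imwrite("pics/t4.png",t);cv2.imwrite("pics/s4.png",s)
cv2.imwrite("pics/c4.png",np.hstack([cv2.resize(t[130:250,240:380],None,fx=2.85,fy=2.85),cv2.resize(s[150:270,220:360],None,fx=2.85,fy=2.85)]));print(r.get_t())
```

```text
0.504 [-0.5039, -0.0] [0.1416, 0.8797, -2.9042] 0.023102503447285434
0.507 [-0.507, 0.0001] [0.0882, 1.2485, -2.247] 0.023437675630429103
0.51 [-0.5076, 0.0005] [1.9681, 8.7151, -3.3445] 0.023362844422144504
[-1.0463, 0.7176, -3.6343]
0.059 [0.3835, 0.0226, -2.987]
0.0575 [-0.4062, -0.4437, -2.886]
0.0565 [0.8583, -0.235, -3.0627]
0.0555 [-3.8316, 2.1085, 6.0127]
[0.5526, -0.2157, 0.0555] 0.507
24.9833
```

View pics/c4.png

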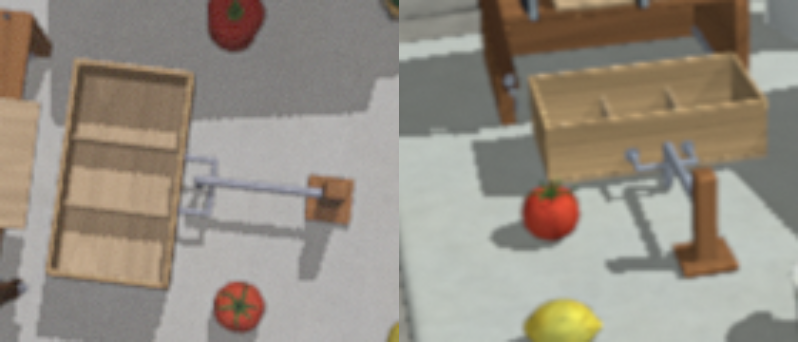

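The drawer is out at its stop. Its rim corners in the top crop are (75,60), (193,72), (167,287) and (48,274). The hook is standing with its nose in the loop, and the tomato is at (239,306). Next I'll measure the drawer and handle the lemon first.

```bash
cat >> h.py <<'E'
LOOK={"tom":((0,120,60),(12,255,255),.034),"lem":((22,110,80),(35,255,255),.026)}
def find(n):
    "world xy of the produce on the table near the work, height by two views, and minor-axis angle"
    lo,hi,z=LOOK[n];t,s=cams.capture("top"),cams.capture("scene")
    m=mask(t,lo,hi,(290,205,420,275));m2=mask(s,lo,hi,(240,200,310,290))
    a,_,c=blob(m);b,_,_=blob(m2);p,e=tri(a,b);th=np.radians(cv2.fitEllipse(c)[2])
    print(n,np.round(p,4),"gap",round(e,4),"area",cv2.contourArea(c));xy=onz("top",a,z)[:2]
    return xy,np.arctan2(-np.cos(th),-np.sin(th))
E
python3 - <<'E'
from h import *
f=lambda v:np.round(v,4).tolist()
c=[onz("top",((u+.5)/2.85-.5+240,(v+.5)/2.85-.5+130),.090) for u,v in((75,60),(193,72),(167,287),(48,274))]
print([f(x) for x in c]);m=np.mean(c,0);print("tray",f(m),"riser",f(Fr(m)))
d=c[0]+c[1]-c[2]-c[3];e=c[0]+c[3]-c[1]-c[2];print("yaw",np.degrees(np.arctan2(d[1],d[0]))+90,np.degrees(np.arctan2(e[1],e[0])),np.linalg.norm(d)/2,np.linalg.norm(e)/2)
q=pick(np.array([.3,.33,.4]),YAW);r.reach([.3,.33,.4],q)
xy,a=find("lem");print(f(xy),np.degrees(a));xt,_=find("tom");print(f(xt))
q=pick(np.array([*xy,.3]),a);r.reach([*xy,.30],q);r.move_l([*xy,.09],.25);r.move_l([*xy,.014],.08)
r.close_gripper(30);print("w",r.get_grip_width(),f(r.get_ft_force()))
r.move_l([*xy,.20],.15);print("w",r.get_grip_width(),f(r.get_ft_force()),r.get_t())
E
```

```text
[[0.714, 0.1035, 0.09], [0.6997, -0.0431, 0.09], [0.4335, -0.014, 0.09], [0.4486, 0.1305, 0.09]]
tray [0.574, 0.0442, 0.09] riser [-0.2382, 0.0041]
yaw 83.97731188553539 84.22515199054449 0.2673113648711651 0.14629630145558295
lem [ 0.3679 -0.3147  0.0256] gap 0.0024 area 174.5
[0.3667, -0.3143] -106.44628524780273
tom [ 0.4132 -0.1022  0.0244] gap 0.0027 area 196.5
[0.4116, -0.1018]
w 0.0520178301204252 [-1.3963, 1.6361, 6.0947]
w 0.051999363867730866 [-0.2662, -0.2717, -1.6633] 33.875
```

```bash
cat >> h.py <<'E'
YAW=np.radians(84.1);TR=np.array([.574,.0442]);C=TR-.0+(.240)*np.array([np.cos(YAW),np.sin(YAW)])  # riser frame re-based on the drawer at its stop
E
python3 - <<'E'
from h import *
f=lambda v:np.round(v,4).tolist()
print("C",C)
t=W(-.24,0,.20);q=pick(t,YAW+np.pi/2);r.reach(t,q);print("w",r.get_grip_width())
r.move_l(W(-.24,0,.062),.1);print(f(r.get_ft_force()))
r.let_go();r.dwell(.3);r.move_l(W(-.24,0,.28),.25)
r.reach([.3,.33,.4],pick(np.array([.3,.33,.4]),YAW))
xy,_=find("tom");print(f(xy))
q=pick(np.array([*xy,.3]),YAW);r.reach([*xy,.30],q);r.move_l([*xy,.10],.25);r.move_l([*xy,.018],.08)
r.close_gripper(30);print("w",r.get_grip_width(),f(r.get_ft_force()))
r.move_l([*xy,.22],.15);print("w",r.get_grip_width(),f(r.get_ft_force()),r.get_t())
t=W(-.24,.086,.22);r.move_l(t,.15);print("w",r.get_grip_width())
r.move_l(W(-.24,.086,.08),.12);print(f(r.get_ft_force()))
r.move_l(W(-.24,.086,.04),.05);print("w",r.get_grip_width(),f(r.get_ft_force()))
r.let_go();r.dwell(.3);r.move_l(W(-.24,.086,.30),.2)
r.reach([.25,.40,.4],pick(np.array([.3,.33,.4]),YAW));r.dwell(.3)
s=cams.capture("scene");t=cams.capture("top");cv2.imwrite("pics/t5.png",t);cv2.imwrite("pics/s5.png",s)
cv2.imwrite("pics/c5.png",np.hstack([cv2.resize(t[130:250,160:300],None,fx=2.85,fy=2.85),cv2.resize(t[130:250,240:380],None,fx=2.85,fy=2.85)]));print(r.get_t())
E
```

```text
C [0.59867021 0.28292868]
w 0.05187964062893184
[-0.2718, -0.4427, -1.1553]
tom [ 0.4134 -0.1021  0.0246] gap 0.0026 area 194.5
[0.4119, -0.1018]
w 0.056632651059757094 [-2.1707, 1.3487, 4.9088]
w 0.05646886270391791 [-0.6363, 0.6085, -1.7868] 46.125
w 0.05655059153550867
[0.1168, -0.0923, -1.3449]
w 0.056649613319873206 [-0.979, 0.5351, -0.9449]
54.175
```

View pics/c5.png

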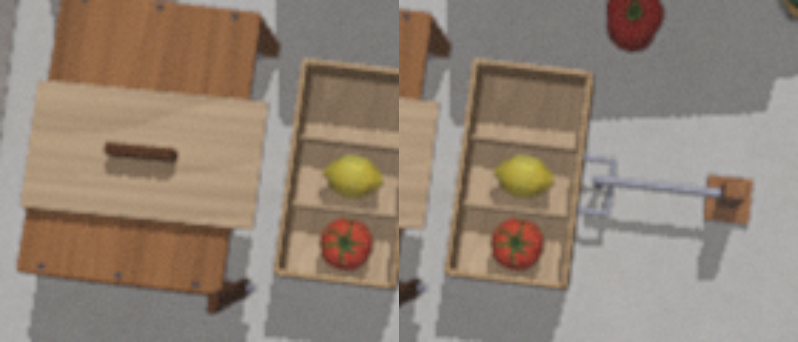

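The lemon is in the middle cell and the tomato in the +y cell, and the drawer hasn't moved. In the left crop the lid corners are (37,82), (268,102), (250,227) and (23,207), and the handle's top runs from (106,146) to (177,154).

Run:
```python
from h import *
f=lambda v:np.round(v,4).tolist()
u5=lambda U:((U[0]+.5)/2.85-.5+160,(U[1]+.5)/2.85-.5+130)
L=[onz("top",u5(a),.1735) for a in((37,82),(268,102),(250,227),(23,207))];H=[onz("top",u5(a),.1995) for a in((106,147),(177,154))]
print(f(np.mean(L,0)),f(np.mean(H,0)))
d=L[0]+L[3]-L[1]-L[2];aL=np.arctan2(d[1],d[0]);e=H[0]-H[1];print(np.degrees(aL),np.degrees(np.arctan2(e[1],e[0])),np.linalg.norm(d)/2,np.linalg.norm(L[0]+L[1]-L[2]-L[3])/2,np.linalg.norm(e))
for a,b in(((106,147),(178,50)),((177,154),(195,88))):p,g=tri(u5(a),S(b));print("tri",f(p),round(g,4))
p=np.r_[(np.mean(L,0)[:2]+np.mean(H,0)[:2])/2,.177];a=aL-np.pi/2
o=[down(a+k*np.pi) for k in(0,1)]
for k in(0,1):print(k,r.ik([*p[:2],.25],o[k]),r.ik(W(-.24,0,.3),down(YAW+k*np.pi)))
print(f(p),np.degrees(a))
```

```text
[0.5821, 0.2728, 0.1735] [0.5822, 0.2694, 0.1995]
85.25903964804557 84.61393666361246 0.2659330859700647 0.14676218377021974 0.08099585256529146
tri [0.5864, 0.3114, 0.1944] 0.0008
tri [0.5819, 0.2349, 0.1756] 0.0002
0 [ 3.52291168e-01  9.62621957e-02  1.64870828e+00 -4.44089210e-16
  1.39662218e+00  4.35036536e-01] [-1.63873793e-02 -7.38089661e-02  1.73713600e+00 -4.44089210e-16
  1.47826562e+00 -1.48420928e+00]
1 [ 3.52291168e-01  9.62621957e-02  1.64870828e+00 -4.44089210e-16
  1.39662218e+00 -2.70655612e+00] [-1.63873793e-02 -7.38089661e-02  1.73713600e+00 -4.44089210e-16
  1.47826562e+00  1.65738337e+00]
[0.5822, 0.2711, 0.177] -4.740960351954433
```

Run:
```python
from h import *
f=lambda v:np.round(v,4).tolist()
p=np.array([.5822,.2711,.1765]);q=down(np.radians(-5))
r.reach([*p[:2],.36],q);r.move_l([*p[:2],.23],.2);r.move_l([*p[:2],.185],.06);print(f(r.get_ft_force()))
r.move_l(p,.04);print(f(r.get_ft_force()))
r.close_gripper(90);print("w",r.get_grip_width(),f(r.get_position()),f(r.get_ft_force()))
r.move_l(p+[0,0,.05],.06);print("w",r.get_grip_width(),f(r.get_ft_force()),f(r.get_torque()))
r.move_l(p+[0,0,.17],.15)
q=down(YAW)
r.reach(W(-.24,0,.346),q);print("w",r.get_grip_width(),f(r.get_ft_force()))
r.move_l(W(-.24,0,.16),.12);r.dwell(.2);print("w",r.get_grip_width(),f(r.get_position()),f(r.get_ft_force()),f(r.get_torque()),r.get_t())
s=cams.capture("scene");t=cams.capture("top");cv2.imwrite("pics/t6.png",t);cv2.imwrite("pics/s6.png",s)
cv2.imwrite("pics/c6.png",np.hstack([cv2.resize(t[110:270,200:340],None,fx=2.85,fy=2.85),cv2.resize(s[110:270,220:360],None,fx=2.85,fy=2.85)]))
```

```text
[0.2473, -0.6989, -0.4897]
[-0.7816, -0.1202, 0.335]
w 0.012351610381677243 [0.5823, 0.2711, 0.1769] [-0.2072, -0.1937, 1.3226]
w 0.011989359091885551 [-0.01, 0.7871, -2.8218] [-0.076, -0.0114, -0.0408]
w 0.012184072877365055 [-0.2765, 0.1447, -3.1258]
w 0.012252549239583545 [0.5743, 0.0442, 0.1606] [-0.4674, -0.356, -3.1394] [0.0496, -0.0073, 0.028] 63.75
```

View pics/c6.png

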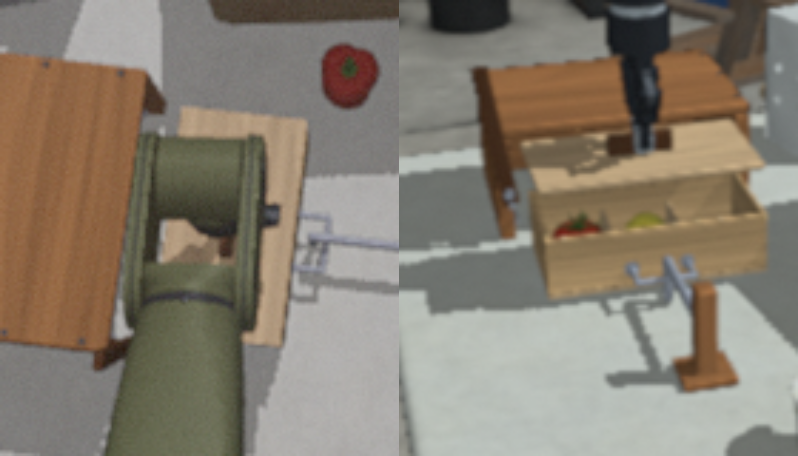

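The lid is level above the drawer, with top-crop corners (182,106), (308,120) and (281,345). I'll check its centre before lowering.

Run:
```python
from h import *
f=lambda v:np.round(v,4).tolist()
u=lambda U:((U[0]+.5)/2.85-.5+200,(U[1]+.5)/2.85-.5+110)
for a in((182,106),(308,120),(281,345)):print(f(Fr(onz("top",u(a),.157))+[.24,0]))
```

```text
[0.0727, -0.1307]
[-0.0776, -0.1301]
[-0.0762, 0.1372]
```

Run:
```python
from h import *
f=lambda v:np.round(v,4).tolist()
q=lambda z:W(-.239,-.003,z)
for z in(.125,.112,.108,.105,.103,.1015,.100):
    r.move_l(q(z),.05);r.dwell(.1);F=r.get_ft_force();print(z,f(r.get_position()),f(F))
    if F[2]>4:break
r.let_go();r.dwell(.3);r.move_l(q(.16),.1);r.move_l(q(.30),.25)
r.reach([.25,.40,.4],pick(np.array([.3,.33,.4]),YAW));r.dwell(.2)
s=cams.capture("scene");t=cams.capture("top");cv2.imwrite("pics/t7.png",t);cv2.imwrite("pics/s7.png",s)
cv2.imwrite("pics/c7.png",np.hstack([cv2.resize(t[120:260,240:380],None,fx=2.85,fy=2.85),cv2.resize(s[130:270,220:360],None,fx=2.85,fy=2.85)]));print(r.get_t())
```

```text
0.125 [0.5775, 0.0449, 0.1256] [0.0682, 0.4813, -2.7384]
0.112 [0.5771, 0.0449, 0.1119] [0.9773, -0.1698, -3.2834]
0.108 [0.5771, 0.0449, 0.108] [0.2425, -0.6702, -3.6331]
0.105 [0.5771, 0.0449, 0.1049] [0.3393, -0.0325, -2.9794]
0.103 [0.5771, 0.0449, 0.103] [0.9849, 0.6791, -3.4612]
0.1015 [0.577, 0.0449, 0.1015] [0.0402, 0.1625, -3.0968]
0.1 [0.5773, 0.0449, 0.1013] [-4.844, 0.5613, 5.3396]
71.6083
```

View pics/c7.png

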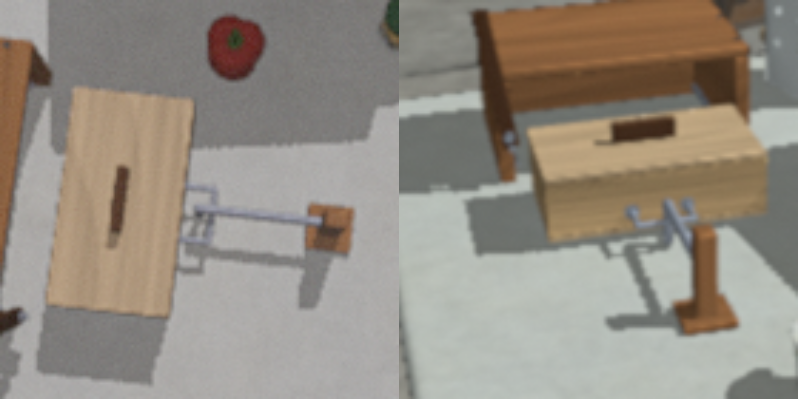

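The lid is seated squarely on the drawer (the hand's height matched what I expected). Next: regrip the hook and push the drawer home.

Run:
```python
from h import *
f=lambda v:np.round(v,4).tolist()
p=np.array([.5526,-.2157,.0555]);q=pick(np.array([*p[:2],.3]),np.radians(-5.6))
r.reach([*p[:2],.30],q);r.move_l([*p[:2],.17],.2);r.move_l(p,.08)
r.close_gripper(80);print("w",r.get_grip_width(),f(r.get_ft_force()))
r.move_l(p+[0,0,.004],.05);h=Fr(p);print(f(h),f(r.get_ft_force()))
for x in np.r_[-.46,-.40,-.34,-.28,-.25,np.arange(-.24,-.205,.003)]:
    r.move_l(W(x,h[1],.0595),.07);r.dwell(.1);F=r.get_ft_force();print(round(x,3),f(Fr(r.get_position())),f(F),round(r.get_grip_width(),4))
    if F[1]<-7:break
x=Fr(r.get_position())[0]
r.move_l(W(x-.010,h[1],.0595),.05)
s=cams.capture("scene");t=cams.capture("top");cv2.imwrite("pics/s8.png",s)
cv2.imwrite("pics/c8.png",np.hstack([cv2.resize(t[110:270,200:340],None,fx=2.85,fy=2.85),cv2.resize(s[110:270,220:360],None,fx=2.85,fy=2.85)]));print(r.get_t())
```

```text
w 0.02331128719461637 [1.1618, -0.822, 0.8909]
[-0.5007, -0.0054] [0.2904, -0.5777, -3.4426]
-0.46 [-0.4599, -0.0053] [-0.118, -0.681, -3.0619] 0.0234
-0.4 [-0.4, -0.0051] [0.203, 0.0419, -3.8574] 0.0235
-0.34 [-0.34, -0.0052] [-0.0063, 0.0432, -2.665] 0.0228
-0.28 [-0.28, -0.0052] [-0.3158, 0.7412, -2.3181] 0.0234
-0.25 [-0.2499, -0.0053] [-0.2161, 0.4788, -3.3517] 0.0231
-0.24 [-0.24, -0.0054] [0.5154, -0.2599, -3.2833] 0.0233
-0.237 [-0.237, -0.0054] [-0.3541, -0.6509, -3.463] 0.0229
-0.234 [-0.2339, -0.0054] [-0.4743, -0.7495, -2.5426] 0.0234
-0.231 [-0.2307, -0.0054] [0.1745, -1.3893, -2.633] 0.0233
-0.228 [-0.2277, -0.0054] [-0.2405, -0.2583, -4.1572] 0.0231
-0.225 [-0.2247, -0.0054] [-0.6268, 0.4339, -2.401] 0.023
-0.222 [-0.2218, -0.0054] [0.064, -0.5512, -2.5266] 0.0233
-0.219 [-0.2188, -0.0054] [-0.1143, -0.0411, -3.4811] 0.0231
-0.216 [-0.2162, -0.0055] [0.0906, -3.4352, -2.093] 0.0233
-0.213 [-0.2161, -0.0059] [-2.5806, -14.23, 0.8558] 0.0231
86.175
```

View pics/c8.png

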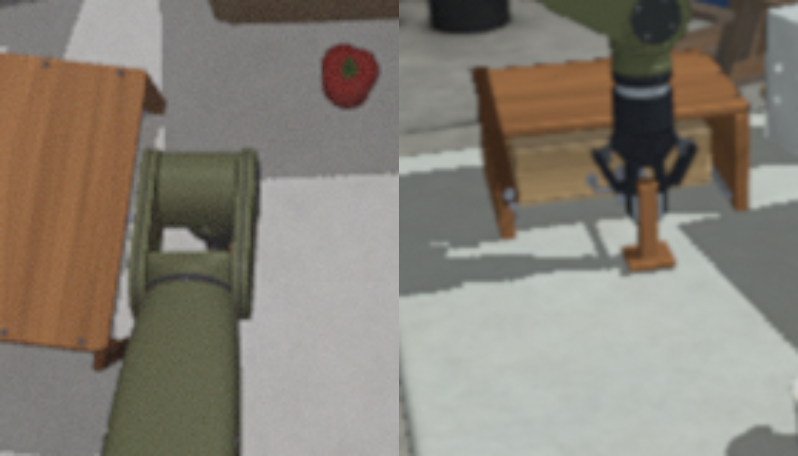

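The force stop came exactly at the expected home position, and the picture shows the drawer closed inside. Now I'll retreat with the hook and set it down.

Run:
```python
from h import *
f=lambda v:np.round(v,4).tolist()
x,y=Fr(r.get_position())
for z in(.075,.09,.105,.114):
    r.move_l(W(x,y,z),.06);F=r.get_ft_force();print(z,f(F))
    if F[2]<-7:print("catch");raise SystemExit
r.move_l(W(-.30,y,.114),.1);r.move_l(W(-.47,y,.114),.15);r.move_l(W(-.47,y,.064),.1);print("w",r.get_grip_width())
for z in(.060,.058,.0565,.0555,.0545,.0535):
    r.move_l(W(-.47,y,z),.03);r.dwell(.1);F=r.get_ft_force();print(z,f(F))
    if F[2]>1:break
r.let_go();r.dwell(.3);r.move_l(W(-.47,y,.17),.1);r.move_l(W(-.47,y,.35),.3)
r.reach([.30,-.25,.40],r.get_tool_rot());r.dwell(.2)
s=cams.capture("scene");t=cams.capture("top");cv2.imwrite("pics/t9.png",t);cv2.imwrite("pics/s9.png",s)
cv2.imwrite("pics/c9.png",np.hstack([cv2.resize(t[120:260,200:360],None,fx=2.5,fy=2.5),cv2.resize(s[130:270,220:380],None,fx=2.5,fy=2.5)]));print(r.get_t())
```

```text
0.075 [0.4269, -0.9551, -2.9131]
0.09 [0.2029, 0.0438, -3.1458]
0.105 [-0.2104, 0.741, -3.1246]
0.114 [0.4147, -0.5608, -2.1741]
w 0.023186525870770875
0.06 [0.0887, 0.0924, -3.2358]
0.058 [-0.895, -0.3468, -2.9743]
0.0565 [0.0018, 0.7556, -2.0813]
0.0555 [0.5416, -0.7195, -1.5504]
0.0545 [-2.1737, 0.3602, 5.172]
96.6167
```

View pics/c9.png

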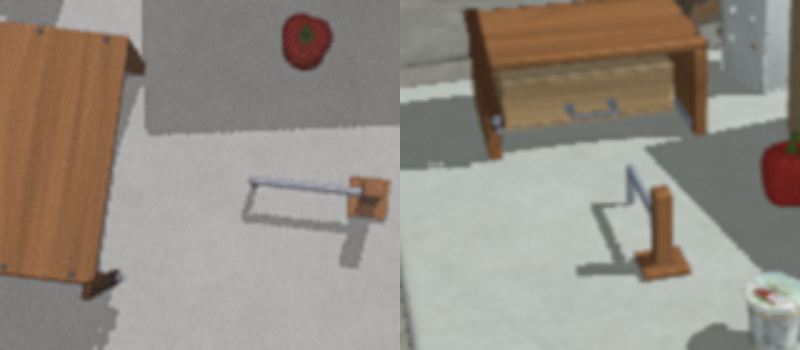

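The drawer is home and the hook is standing clear. The bar leans outward: its end is at about T(253,385) / S(46,70) in the first crops, and its pivot knob at T(293,362) / S(82,222).

Run:
```python
from h import *
f=lambda v:np.round(v,4).tolist()
for a,b in(((253,385),(46,70)),((293,362),(82,222))):
    p,e=tri(T(a),S(b));print(f(p),round(e,4),"riser",f(Fr(p)))
print("pivot nominal",f(W(-.13,.156,.074)),"upright end",f(W(-.13,.156,.247)),"lean end",f(W(-.13,.156+.173*np.cos(1.35),.243)))
for y in(.22,.10,.05):
  for a in(0,np.pi):print(y,r.ik(W(-.13,y,.22),down(YAW+a)))
```

```text
[0.4073, 0.1753, 0.2387] 0.0081 riser [-0.1267, 0.1793]
[0.4331, 0.165, 0.0721] 0.0009 riser [-0.1343, 0.1525]
pivot nominal [0.4301, 0.1697, 0.074] upright end [0.4301, 0.1697, 0.247] lean end [0.3924, 0.1735, 0.243]
0.22 [ 3.16044976e-01 -4.49076257e-01  2.17270648e+00 -4.44089210e-16
  1.41796243e+00 -1.15177693e+00]
0.22 [ 3.16044976e-01 -4.49076257e-01  2.17270648e+00 -4.44089210e-16
  1.41796243e+00  1.98981573e+00]
0.1 [ 2.20631944e-01 -1.77278167e-01  1.96440130e+00 -4.44089210e-16
  1.35446952e+00 -1.24718996e+00]
0.1 [ 2.20631944e-01 -1.77278167e-01  1.96440130e+00 -4.44089210e-16
  1.35446952e+00  1.89440270e+00]
0.05 [ 1.92072836e-01 -7.05660588e-02  1.86781855e+00 -4.44089210e-16
  1.34434016e+00 -1.27574906e+00]
0.05 [ 1.92072836e-01 -7.05660588e-02  1.86781855e+00 -4.44089210e-16
  1.34434016e+00  1.86584359e+00]
```

Run:
```python
from h import *
f=lambda v:np.round(v,4).tolist()
r.close_gripper(20)
t=W(-.142,.26,.33);q=pick(t,YAW);r.reach(t,q);r.move_l(W(-.142,.26,.20),.15)
for y in np.arange(.23,.035,-.02):
    r.move_l(W(-.142,y,.20),.08);print(round(y,3),f(r.get_ft_force()))
r.dwell(.5);y=Fr(r.get_position())[1]
r.move_l(W(-.142,y+.02,.20),.1);r.move_l(W(-.18,y+.02,.36),.2)
r.reach([.30,-.25,.40],pick(np.array([.3,-.25,.4]),0));r.dwell(.3)
s=cams.capture("scene");t=cams.capture("top");cv2.imwrite("pics/t10.png",t);cv2.imwrite("pics/s10.png",s)
cv2.imwrite("pics/c10.png",np.hstack([cv2.resize(t[120:260,200:360],None,fx=2.5,fy=2.5),cv2.resize(s[130:270,220:380],None,fx=2.5,fy=2.5)]));print(r.get_t())
```

```text
0.23 [0.5519, 0.1244, -0.7171]
0.21 [0.6522, 0.2108, 0.7106]
0.19 [-0.8585, -0.3031, 0.5286]
0.17 [0.2317, 0.2931, -0.9764]
0.15 [-0.2995, 0.3986, 0.7607]
0.13 [-0.5043, -0.3803, -1.2118]
0.11 [0.5164, 0.5061, -0.127]
0.09 [0.2804, -0.128, -0.2554]
0.07 [0.6146, -0.2506, -0.1939]
0.05 [-0.5517, -1.9007, 0.5942]
107.8667
```

View pics/c10.png

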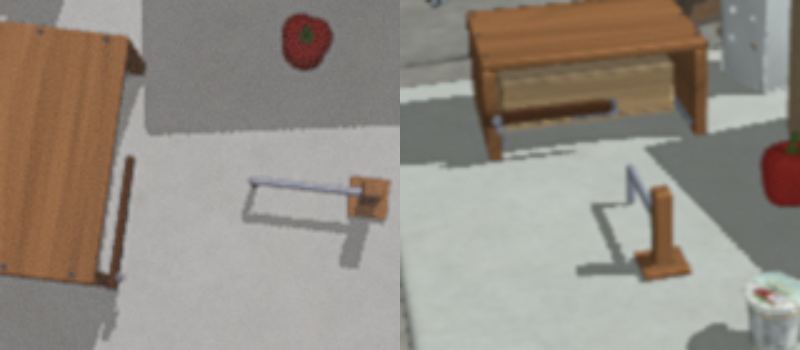

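The bar lies across the front, parallel to the riser's top edge (crop (497,120) to (613,105)). The hook is upright with its nose clear, and the drawer is shut.

```bash
python3 -c "
from rig import r, cams
print(r.job_done())"
```

```text
the job is handed in; nothing more can be done
None
```

I handed the job in at about 108 s, with no verdict returned: the tomato and lemon (the only loose produce present) are in the drawer under the seated lid, the drawer is home, the bar is down, and the hook stands clear in front of the riser.

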